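# Bump the starter, then hold the test-bench guard open for inspection

### The arm

A 6-joint arm with a two-finger parallel gripper is mounted at the origin on the work surface. World frame = base frame: x ahead of the robot, y to its left, z up, the work surface at z = 0. Lengths are in m, angles in rad, forces in N, time in s.
With the tool pointing down it reaches from about 0.425 to 0.95 m from the base axis. Payload 3.5 kg.
Tool frame: the origin (TCP) lies between the finger pads; the fingertips stand 17 mm ahead of it and the grasp point (between the pads) lies 2 mm behind it; z points along the fingers, y is the direction in which the jaws open and shut (so a half turn about z gives the same grasp; the last joint's range is limited). The gripper opens to 85 mm and grips with 20 to 120 N. Pads are 22 mm wide; open, the fingers measure 114 mm over their backs; the gripper's body (76 mm by 85 mm) begins 54 mm behind the grasp point. The pads swing forward as they close: fully open they stand 13 mm farther back than shut.
Start: joints at [-1.465, 0.286, 1.577, -0, 1.279, -0.15], TCP at [0.171, -0.653, 0.212] pointing down, gripper open.
Joint ranges: [-2.77, 2.77], [-0.9, 2.22], [0.21, 2.48], [-1.53, 4.67], [0.24, 2.81], [-2.84, 2.84]. Speed limits (rad/s): [2.79, 2.79, 3.14, 3.14, 3.14, 3.14].

### API

Orientations are given as a unit quaternion [x, y, z, w].
In Python, from plant import ctrl gives the robot as it stands.
- The arm moves only by the tool carry_out, never from a script. Its argument "commands" is a list of rows, each an object with "delta_pos": the shift along the tool's x, y, z in m, a list of three; "delta_rot": the turn, a rotation vector about the tool's x, y, z in rad, a list of three; "claw": the opening in per cent of the stroke, from 0 (shut) to 100 (fully open). A call has 1 to 8 rows; each row is the pose to reach, as a shift and turn from the pose measured when the call began, along the tool's axes at that moment; what a row does not reach only later rows make up. A row lasts 1/12 s, in which the tool goes at most 41.7 mm and 7.16 degrees, less where a joint would pass 70% of its speed; a pose out of reach is approached as far as the arm can. A call with a gripper value outside its range is refused whole. The fingers move at their own pace and stop on an object; "force" is the grip in N (left out, the last holds). Time passes only in rows, so rows that repeat a pose let the fingers close. It gives the time, the measured TCP pose, the force and the opening at its end, in the units of the state.
- ctrl.get_state(): the state, without advancing time (a new reading comes with each control period).
- ctrl.read_camera(name): name is "scene" or "top"; returns (picture, depth): 420x560x3 uint8, red, green, blue; 420x560 float32, m along the optical axis (not along the pixel's ray), 0 where there is no reading.
- ctrl.camera_info(name): a dict with "fx", "fy", "cx", "cy" (pixels), "rvec" (rotation vector, rad) and "tvec" (3), from world to camera coordinates, as OpenCV has them. Camera axes: x right, y down, z forward; pixel columns grow to the right and rows downward; lengths in m; the calibration is good to about 2 mm. A picture is of the moment at which its call begins. camera_info takes no time and is no camera call.
- ctrl.sign_off(): hands the job in, once; it reports no verdict.
The state is a dict: "time": time; "qpos": joint angles; "dq": joint speeds; "joint_efforts": joint torques, N m; "eef_pos": TCP position; "tcp_rot": TCP orientation; "contact_force": force on the tool from outside, world axes, zero at the start; "wrist_torque": the same for the moment, N m; "opening": opening from 0.0 (shut) to 1.0 (fully open).
Only numpy, scipy, OpenCV 4.12 (cv2) and the standard library are available. Lean on these libraries where they do the work, as an engineer would, in place of code of your own. Each camera call takes 0.05 s, during which the arm holds its last target.

### The job

A starter motor sits under the sprung yellow guard of the test cradle: with the guard shut, squeeze the green trigger of the grey switch grip fully for half a second or so, and let it spring right back, so that the starter gets its bump. Then lift the guard by its red bar and hold it open at 50 degrees from shut (within 6 degrees) so that the starter's nose can be inspected; it would spring shut, so finish while still holding it there, steady, by the bar. Never lift the guard while the trigger is squeezed, and leave the starter and the other things on the bench where they are.

Things in the scene. Friction and masses are not known exactly. Their poses are not given: they have to be found in the camera images.
- switch: Fixed switch: upright grey grip, 30 x 32 mm section, top 135 mm above the bench, on a steel foot 100 x 80 x 12 mm; the green trigger is on its -x side. Origin: bench level, on the grip's axis; x axis level, z up. Place and yaw vary; it stands left or right of the cradle
- squeeze_point (a point): Squeeze here from above, fingers closing along this x axis (level, from trigger to back of grip). 105 mm above the bench, half-way between the pads when fully squeezed. At this height the grip's back is 20 mm along +x; the trigger's outer face is 35 mm along -x at rest, 20 mm fully squeezed (55 mm across at rest, 41 mm squeezed)
- trigger (a joint): Angle of the green trigger, a paddle 20 mm wide, 8 mm thick, 80 mm long, hinged at its lower end 40 mm above the bench, leaning outward from the grip. 0 = at rest, 0.22 rad = fully squeezed (stop). Sprung: about 3 N at the squeeze point to start, 8 N for full travel; returns by itself
- guard_bar (a point): Centre of the guard's red handle bar: round, 14 mm thick, 124 mm long along this y axis (level), carried by two thin arms (106 mm free between), 65 mm in front of the guard's front edge; 125 mm above the bench when shut. Turns with the guard; shut, its x axis is level towards the hinge. The bar can turn between the pads as it swings
- guard_hinge (a point): Middle of the guard's hinge axis, 125 mm above the bench. y = hinge axis, x level, pointing away from the bar's side, z up; does not turn with the guard. At guard angle q the bar's centre lies 225*cos(q) mm along -x and 225*sin(q) mm up from here
- cradle: Fixed test cradle: steel base 270 x 220 x 18 mm, grey cheeks up to 103 mm high; carries starter and guard. Origin at bench level, hinge 120 mm along its +x. Place and yaw vary
- guard (a joint): Opening angle of the guard, an open yellow frame 160 x 198 mm, 12 mm thick, with thin bars across it. 0 = shut (level), grows as the bar is lifted, stop at 1.6 rad. Weight and a spring shut it from any angle below 1.5 rad; holding it takes about 3 to 5 N at the bar
- starter: Starter motor, 60 mm across, 132 mm long, 1.8 kg, loose on the cradle under the guard, its top 64 mm above its underside and about 25 mm below the shut guard; origin at the centre of its underside; leave it
- pinion: Bystander: spare steel pinion gear, about 47 mm across, 30 mm high, standing 85 to 110 mm beside the switch; origin at the centre of its underside; leave it
- solenoid: Bystander: steel solenoid can, 46 mm across, 79 mm high, standing 85 to 110 mm from the switch on the other side; origin at the centre of its underside; leave it
- wrench: Bystander: wrench lying at the right, near the bin; leave it
- screwdriver: Bystander: screwdriver lying at the left; leave it
- cleaner: Bystander: red spray can, 64 mm across, 170 mm high, at the left; origin at the centre of its underside; leave it
- parts_bin: Bystander: open blue parts bin 150 x 110 x 60 mm at the right; origin at the centre of its underside; leave it
Things that resemble listed ones, but are neither listed nor needed, are in the scene too. Leave any orange or pink look-alike of the switch alone.

How it is judged:
On the way, in this order (a step that is already met when the one before it is completed fails the run):
1. trigger squeezed fully (0.19 rad or more) for 0.3 s while the guard is shut (value of joint trigger above 0.19 rad and value of joint guard below 0.08 rad), for 0.3 s.
2. trigger let go: back within 0.03 rad of rest, guard still shut (value of joint trigger below 0.03 rad and value of joint guard below 0.08 rad), for 0.2 s.
3. guard lifted to 44 degrees or more and carried by the fingers (value of joint guard above 0.768 rad and contact force between the fingers and guard above 1 N), for 0.2 s.
At the end, for the whole second after the job is handed in: The guard stands between 44 and 56 degrees (0.768 to 0.977 rad), moving slower than 0.1 rad/s, held by the fingers (more than 1 N, grasp point within 70 mm of the bar's centre); the trigger is back at rest (within 0.03 rad); the starter and the bystanders are within 25 mm of where they began (all of step 3 and value of joint guard below 0.977 rad and velocity of joint guard between -0.1 and 0.1 rad/s and value of joint trigger below 0.03 rad and distance between the grasp point and guard_bar below 0.07 m and distance of each of starter, pinion, solenoid, wrench, screwdriver, cleaner, parts_bin from where it was at the start of the episode below 0.025 m); the arm keeps its last pose, push and grip.
It fails at once if the guard is lifted (over 0.15 rad) while the trigger is squeezed (over 0.1 rad) (value of joint guard above 0.15 rad and value of joint trigger above 0.1 rad).
It fails at once if the starter or a bystander is moved more than 25 mm (distance of any of starter, pinion, solenoid, wrench, screwdriver, cleaner, parts_bin from where it was at the start of the episode above 0.025 m).
It also fails if it takes over 54 s, if anything falls off the work surface, if the arm or the gripper's body presses on something with over 40 N, if the wrist force passes 120 N, or if a joint passes its speed limit or range.

## Working session

There is one attempt and no reset: what is moved stays moved. The work goes in short steps, Python scripts to look and compute and a tool call to move; the robot and the scene stay as the last step left them, time stands still between calls to the robot, and variables do not carry over. Pictures are saved under pics/ and viewed, and the job is handed in when it is done.

Besides the shell and the picture viewer there is one more tool, called after "Emit:" as a command line: name --argument value ..., lists and objects as JSON in quotes. carry_out: Moves the arm, as the interface text tells. Its arguments: {"type":"object","properties":{"commands":{"type":"array"},"force":{"type":"number"}},"required":["commands"]}

```bash
ls; mkdir -p pics; python3 - <<'E'
from plant import ctrl
import cv2,numpy as np
s=ctrl.get_state(); print(s)
for n in("scene","top"):
    p,d=ctrl.read_camera(n); cv2.imwrite(f"pics/{n}0.png",p[:,:,::-1]); np.savez(f"{n}0.npz",p=p,d=d)
    print(ctrl.camera_info(n))
E
```

```text
pics
{'time': 0.0, 'qpos': array([-1.46499182e+00,  2.87215847e-01,  1.57818444e+00,  2.77577374e-05,
        1.27860963e+00, -1.49996650e-01]), 'dq': array([-1.27974952e-03,  7.30188597e-05, -1.66574526e-03,  1.37925572e-03,
        6.30537268e-04, -1.48421452e-04]), 'joint_efforts': array([-7.27397833e-06, -4.05978513e+01, -2.92626411e+01, -1.45163431e-04,
        5.74058431e-03,  8.06004948e-06]), 'eef_pos': array([ 0.17075116, -0.65231507,  0.21100976]), 'tcp_rot': array([ 9.91831652e-01,  1.27548079e-01,  3.99863869e-05, -1.20804324e-03]), 'contact_force': array([-0.38746549,  0.41503325,  0.00611298]), 'wrist_torque': array([-0.01534278, -0.00198385, -0.01894875]), 'opening': 1.0027488070811847}
{'fx': 442.3962426951676, 'fy': 442.3962426951676, 'cx': 282.70051418082136, 'cy': 216.61948658513398, 'rvec': array([ 2.2801202 ,  0.57440549, -0.24337918]), 'tvec': array([-0.51415709, -0.11472554,  1.66711988])}
{'fx': 449.22088736956556, 'fy': 449.22088736956556, 'cx': 284.4282906551275, 'cy': 208.92392942747205, 'rvec': array([ 2.17385892, -2.17257925,  0.11631425]), 'tvec': array([-0.00334612,  0.56095253,  1.44546017])}
```

View pics/scene0.png

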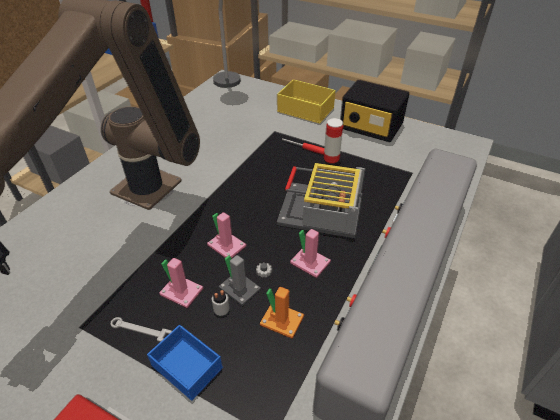

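View pics/top0.png

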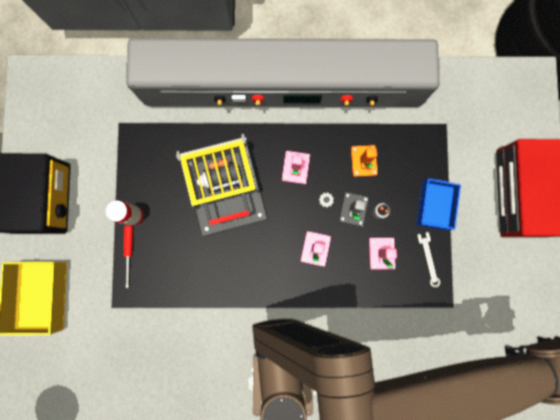

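The scene view shows the grey switch at about (238,280), with look-alikes around it, and the cradle at (325,195) with its red bar at (291,180). In the top view the switch is at (355,208), the bar at (232,217), the pinion at (326,200) and the solenoid at (382,210). Next I measure with the depth images.

```bash
cat > h.py <<'E'
import numpy as np,cv2
from scipy.spatial.transform import Rotation as R
def cloud(ci,d):
    v,u=np.mgrid[:d.shape[0],:d.shape[1]]
    P=np.stack([(u-ci['cx'])/ci['fx']*d,(v-ci['cy'])/ci['fy']*d,d],-1)
    Rm=cv2.Rodrigues(np.array(ci['rvec']))[0]
    return (P-np.array(ci['tvec']))@Rm
E
python3 - <<'E'
from h import *
from plant import ctrl
for n in("scene","top"):
    z=np.load(n+"0.npz");p=z['p'];d=z['d'];W=cloud(ctrl.camera_info(n),d)
    hsv=cv2.cvtColor(p,cv2.COLOR_RGB2HSV);H,S,V=[hsv[...,i].astype(int) for i in range(3)]
    ok=d>0
    red=ok&((H<6)|(H>174))&(S>150)&(V>90)
    bx={"scene":(283,305,163,200),"top":(205,255,205,228)}[n]
    m=np.zeros_like(ok);m[bx[2]:bx[3],bx[0]:bx[1]]=1
    q=W[red&m&(W[...,2]>.1)&(W[...,2]<.15)];c=q.mean(0)
    ew,ev=np.linalg.eigh(np.cov(q[:,:2].T));a=ev[:,1]
    t=(q[:,:2]-c[:2])@a
    print(n,"bar",len(q),c,"dir",a,np.degrees(np.arctan2(a[1],a[0])),"ext",t.min(),t.max(),c[:2]+a*(t.min()+t.max())/2,"z95",np.percentile(q[:,2],95))
    yel=ok&(H>22)&(H<34)&(S>150)&(W[...,2]>.1)&(W[...,2]<.16)
    bx={"scene":(300,365,160,212),"top":(175,262,132,208)}[n]
    m[:]=0;m[bx[2]:bx[3],bx[0]:bx[1]]=1
    q=W[yel&m];r=cv2.minAreaRect(q[:,:2].astype(np.float32)*1000);print(" guard",len(q),r,q[:,2].mean())
    bx={"scene":(212,268,245,305),"top":(335,378,188,228)}[n]
    m[:]=0;m[bx[2]:bx[3],bx[0]:bx[1]]=1
    g=ok&(H>40)&(H<80)&(S>100)&m
    q=W[g];print(" green",len(q),q.min(0),q.max(0))
    for z0 in np.arange(.04,.13,.02):
        k=q[(q[:,2]>z0)&(q[:,2]<z0+.02)]
        if len(k):print("   ",z0,len(k),k.mean(0))
    gr=ok&(S<60)&m
    q=W[gr&(W[...,2]>.125)&(W[...,2]<.145)];print(" griptop",len(q),q.mean(0) if len(q) else 0, cv2.minAreaRect(q[:,:2].astype(np.float32)*1000) if len(q) else 0)
    q=W[gr&(V>60)&(W[...,2]>.006)&(W[...,2]<.02)];print(" foot",len(q),q.mean(0),cv2.minAreaRect(q[:,:2].astype(np.float32)*1000))
    x0,x1,y0,y1={"scene":(150,380,150,320),"top":(160,410,120,270)}[n]
    cv2.imwrite(f"pics/{n}crop.png",cv2.resize(p[y0:y1,x0:x1,::-1],None,fx=3.2,fy=3.2,interpolation=cv2.INTER_CUBIC))
E
```

```text
scene bar 94 [0.52686181 0.16088308 0.1281498 ] dir [-0.25229067  0.9676515 ] 104.61310358049606 ext -0.05710137699593604 0.0660660360875238 [0.52573096 0.16522041] z95 0.13209988258741073
 guard 544 ((663.9263916015625, 201.50051879882812), (156.44789123535156, 204.4502716064453), 15.127638816833496) 0.12835992020299594
 green 75 [ 0.52326641 -0.28790215  0.05861723] [ 0.6913814  -0.22273204  0.1195893 ]
    0.04 2 [ 0.53748774 -0.24149554  0.05911218]
    0.06 12 [ 0.53682998 -0.23954519  0.07113979]
    0.07999999999999999 21 [ 0.531455   -0.23579747  0.0910436 ]
    0.09999999999999999 40 [ 0.56478224 -0.24327363  0.11178195]
 griptop 107 [ 0.56570359 -0.23976283  0.13244841] ((564.2835693359375, -237.15005493164062), (31.097829818725586, 29.44171142578125), 80.35125732421875)
 foot 580 [ 0.57523905 -0.23349943  0.0117632 ] ((547.7059326171875, -213.146484375), (146.74832153320312, 162.9769287109375), 10.009904861450195)
top bar 171 [0.52565652 0.16664048 0.13089275] dir [-0.25597813  0.96668257] 104.83155147312104 ext -0.06194596959880623 0.06184199159764739 [0.52566982 0.16659022] z95 0.13632963679974539
 guard 1227 ((662.7261352539062, 205.79534912109375), (157.13162231445312, 203.1192626953125), 14.54520034790039) 0.12960105608535064
 green 34 [ 0.52389876 -0.25002602  0.01031942] [ 0.54427957 -0.215217    0.12014717]
    0.06 3 [ 0.54263174 -0.22514972  0.07223197]
    0.07999999999999999 4 [ 0.538365   -0.22395132  0.08733809]
    0.09999999999999999 19 [ 0.52926857 -0.2226472   0.11223632]
    0.12 2 [ 0.52544071 -0.22995172  0.12014616]
 griptop 103 [ 0.56456584 -0.23191104  0.13361414] ((564.9063110351562, -232.73382568359375), (32.2748908996582, 29.282855987548828), 73.37042236328125)
 foot 485 [ 0.5639277  -0.22893504  0.01175721] ((562.5802001953125, -241.70928955078125), (140.00685119628906, 120.65013122558594), 88.87700653076172)
```

```bash
python3 - <<'E'
from h import *
import cv2
p=np.load("scene0.npz")['p'];a=cv2.resize(p[235:325,190:290,::-1],None,fx=4,fy=4,interpolation=cv2.INTER_CUBIC)
p=np.load("top0.npz")['p'];b=cv2.resize(p[180:235,310:400,::-1],None,fx=4.4,fy=4.4,interpolation=cv2.INTER_CUBIC)
o=np.zeros((360,800,3),np.uint8);o[:,:400]=a;o[:242,400:796]=b;cv2.imwrite("pics/sw.png",o)
E
```

```text
(no output)
```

View pics/sw.png

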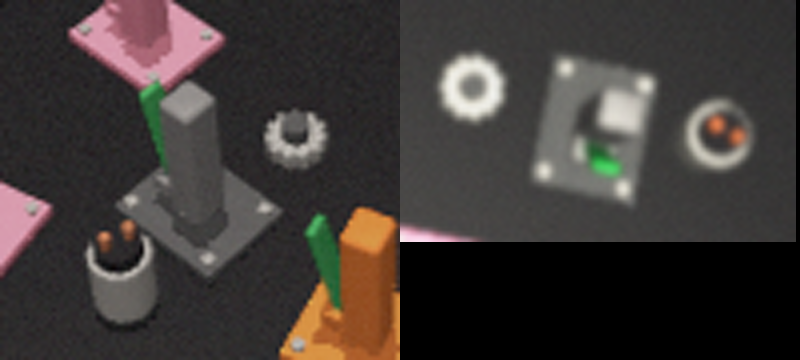

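The left crop shows the grey switch with its trigger on the robot side. The right crop (top view) shows the foot corners at crop px (158,55), (257,75), (232,203) and (135,182). I intersect these with z=12 mm to get the yaw.

```bash
python3 - <<'E'
from h import *
from plant import ctrl
ci=ctrl.camera_info("top");Rm=cv2.Rodrigues(ci['rvec'])[0];C=-Rm.T@ci['tvec']
def ray(u,v,z):
    r=Rm.T@np.array([(u-ci['cx'])/ci['fx'],(v-ci['cy'])/ci['fy'],1]);return C+r*(z-C[2])/r[2]
z=np.load("top0.npz");p=z['p'];W=cloud(ci,z['d'])
hsv=cv2.cvtColor(p,cv2.COLOR_RGB2HSV);m=(hsv[...,2]>75)&(W[...,2]>.005)&(W[...,2]<.14)
k=np.zeros(m.shape,bool);k[190:228,338:371]=1
m&=k
print(m[188:230,336:374].astype(int).sum(0))
ys,xs=np.nonzero(m);r=cv2.minAreaRect(np.stack([xs,ys],1).astype(np.float32));print(r)
pts=[(310+a/4.4,180+b/4.4) for a,b in[(158,55),(257,75),(232,203),(135,182)]]
w=np.array([ray(u,v,.012)[:2] for u,v in pts]);print(w,w.mean(0))
for a,b in[(0,3),(1,2),(0,1),(3,2)]:
    e=w[a]-w[b];print(np.hypot(*e),np.degrees(np.arctan2(e[1],e[0])))
w=np.array([ray(u,v,.012)[:2] for u,v in cv2.boxPoints(r)]);print(w,w.mean(0))
for a in range(4):
    e=w[a]-w[(a+1)%4];print(np.hypot(*e),np.degrees(np.arctan2(e[1],e[0])))
# grip top pix (618-400,110)
u0,v0=310+(601-400)/4.4,180;print("griptop corner span", ray(310+219/4.4,180+109/4.4,.135))
print("trig top",ray(310+203/4.4,180+160/4.4,.115))
for nm,(u,v,zz) in dict(pinion=(310+73/4.4,180+87/4.4,.03),sol=(310+319/4.4,180+134/4.4,.079)).items():print(nm,ray(u,v,zz))
E
```

```text
[ 0  0  0  1  7 12 16 20 26 29 31 29 31 29 29 26 23 22 27 29 30 29 29 29
 28 31 30 26 23 17 12  8  1  0  0  0  0  0]
((353.7146301269531, 208.83169555664062), (24.794279098510742, 30.521408081054688), 12.094757080078125)
[[ 0.61776201 -0.20795556]
 [ 0.60258419 -0.28273635]
 [ 0.50559765 -0.26212766]
 [ 0.52136542 -0.18934021]] [ 0.56182732 -0.23553994]
0.0981775556786305 -10.929964848092474
0.09915193915995067 -11.996362815794038
0.0763055260585216 78.52686321000056
0.07447573649515907 77.77701428801149
[[ 0.52204838 -0.1817729 ]
 [ 0.62175079 -0.20427707]
 [ 0.60439238 -0.28485385]
 [ 0.50488603 -0.26182317]] [ 0.5632694  -0.23318175]
0.1022106032983088 167.28071863950396
0.08242531394624068 77.84274324977545
0.10213680996475787 -13.03160848339706
0.0818693603489191 -102.10073142015851
griptop corner span [ 0.56314282 -0.23190655  0.135     ]
trig top [ 0.52936918 -0.22359757  0.115     ]
pinion [ 0.59110784 -0.14150118  0.03      ]
sol [ 0.55125492 -0.31358032  0.079     ]
```

```bash
cat >> h.py <<'E'
def delta(s,pos,yaw,tilt=0):
    """target: tool down, tool y at world heading yaw(deg)"""
    y=np.array([np.cos(np.radians(yaw)),np.sin(np.radians(yaw)),0]);z=np.array([0,0,-1.]);x=np.cross(y,z)
    T=R.from_matrix(np.stack([x,y,z],1));C=R.from_quat(s['tcp_rot'])
    return np.round(C.inv().apply(np.array(pos)-s['eef_pos']),4),np.round((C.inv()*T).as_rotvec(),4)
def show(s):
    C=R.from_quat(s['tcp_rot']).as_matrix()
    print("t",round(s['time'],2),"pos",s['eef_pos'].round(4),"yaw_y",np.degrees(np.arctan2(C[1,1],C[0,1])).round(2),"zax",C[:,2].round(3),"F",s['contact_force'].round(1),"op",round(s['opening'],3),"q",s['qpos'].round(2))
SX=np.array([np.cos(np.radians(-12.5)),np.sin(np.radians(-12.5)),0])
SQ=np.array([.564,-.2335,.103])-.0045*SX
E
python3 - <<'E'
from h import *
from plant import ctrl
s=ctrl.get_state();show(s);print(SQ);print(delta(s,SQ-.007*SX+[0,0,.157],-12.5))
E
```

```text
t 0.1 pos [ 0.1708 -0.6524  0.2111] yaw_y -75.34 zax [-0.     0.002 -1.   ] F [-0.3  0.1 -0.8] op 1.001 q [-1.46  0.29  1.58 -0.    1.28 -0.15]
[ 0.55960667 -0.23252602  0.103     ]
(array([ 0.4762, -0.3111, -0.048 ]), array([-0.0018, -0.0015, -1.0968]))
```

Emit:
carry_out --commands '[{"delta_pos": [0.03, -0.02, -0.048], "delta_rot": [0, 0, -0.1], "claw": 100}, {"delta_pos": [0.06, -0.04, -0.048], "delta_rot": [0, 0, -0.2], "claw": 100}, {"delta_pos": [0.09, -0.06, -0.048], "delta_rot": [0, 0, -0.3], "claw": 100}, {"delta_pos": [0.12, -0.08, -0.048], "delta_rot": [0, 0, -0.4], "claw": 100}, {"delta_pos": [0.15, -0.1, -0.048], "delta_rot": [0, 0, -0.5], "claw": 100}, {"delta_pos": [0.18, -0.12, -0.048], "delta_rot": [0, 0, -0.6], "claw": 100}, {"delta_pos": [0.21, -0.14, -0.048], "delta_rot": [0, 0, -0.7], "claw": 100}, {"delta_pos": [0.24, -0.16, -0.048], "delta_rot": [0, 0, -0.8], "claw": 100}]' --force 30

```text
time: 0.77
eef_pos: [0.3632, -0.4352, 0.259]
tcp_rot: [0.863, 0.506, 0.0, -0.001]
contact_force: [-0.7, 0.3, 0.3]
opening: 0.996
```

```bash
python3 - <<'E'
from h import *
from plant import ctrl
s=ctrl.get_state();show(s);print(delta(s,SQ-.007*SX+[0,0,.157],-12.5))
E
```

```text
t 0.77 pos [ 0.3632 -0.4352  0.259 ] yaw_y -29.23 zax [-0.001  0.003 -1.   ] F [-0.7  0.3  0.3] op 0.996 q [-1.05  0.02  1.79  0.    1.33 -0.54]
(array([ 0.2707,  0.0657, -0.0005]), array([-0.0016, -0.0025, -0.2921]))
```

Emit:
carry_out --commands '[{"delta_pos": [0.04, 0.01, 0], "delta_rot": [0, 0, -0.05], "claw": 100}, {"delta_pos": [0.08, 0.02, 0], "delta_rot": [0, 0, -0.1], "claw": 100}, {"delta_pos": [0.12, 0.03, 0], "delta_rot": [0, 0, -0.15], "claw": 100}, {"delta_pos": [0.16, 0.04, 0], "delta_rot": [0, 0, -0.2], "claw": 100}, {"delta_pos": [0.2, 0.05, 0], "delta_rot": [0, 0, -0.25], "claw": 100}, {"delta_pos": [0.24, 0.06, 0], "delta_rot": [0, 0, -0.292], "claw": 100}, {"delta_pos": [0.271, 0.066, 0], "delta_rot": [0, 0, -0.292], "claw": 100}, {"delta_pos": [0.271, 0.066, 0], "delta_rot": [0, 0, -0.292], "claw": 100}]'

```text
time: 1.43
eef_pos: [0.5558, -0.2261, 0.2589]
tcp_rot: [0.778, 0.628, 0.002, -0.002]
contact_force: [-0.2, -0.3, 0.3]
opening: 1.0
```

```bash
python3 - <<'E'
from h import *
from plant import ctrl
s=ctrl.get_state();show(s);print(delta(s,SQ-.007*SX,-12.5))
p,d=ctrl.read_camera("scene");a=cv2.resize(p[150:330,130:310,::-1],None,fx=3,fy=3,interpolation=cv2.INTER_CUBIC);cv2.imwrite("pics/s1.png",a)
E
```

```text
t 1.43 pos [ 0.5558 -0.2261  0.2589] yaw_y -12.16 zax [-0.     0.005 -1.   ] F [-0.2 -0.3  0.3] op 1.0 q [-0.56  0.09  1.72  0.    1.34 -0.35]
(array([-0.0063, -0.0017,  0.1558]), array([-0.0013, -0.0052,  0.0059]))
```

View pics/s1.png

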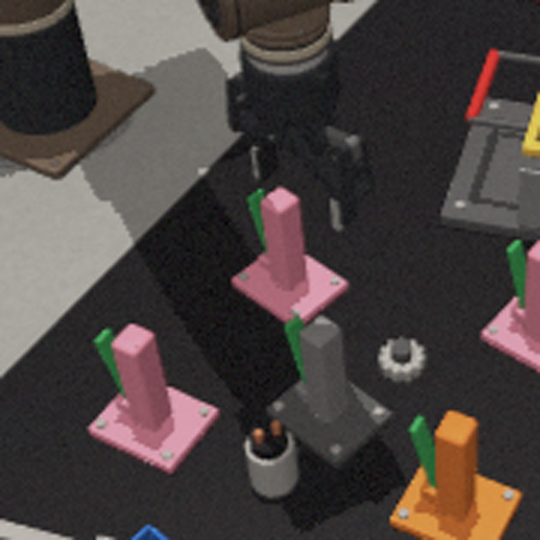

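The gripper is open at around (290,170) in this crop. Before descending I check that the reported TCP projects there.

```bash
python3 - <<'E'
from h import *
from plant import ctrl
s=ctrl.get_state();show(s);print(delta(s,SQ-.007*SX,-12.5))
ci=ctrl.camera_info("scene");Rm=cv2.Rodrigues(ci['rvec'])[0]
for P in(s['eef_pos'],s['eef_pos']+.05*SX,s['eef_pos']-.05*SX,SQ+[0,0,.03]):
    c=Rm@P+ci['tvec'];print(((np.array([c[0]/c[2]*ci['fx']+ci['cx'],c[1]/c[2]*ci['fy']+ci['cy']])-[130,150])*3).round())
E
```

```text
t 1.48 pos [ 0.5544 -0.2282  0.2588] yaw_y -12.23 zax [-0.002  0.004 -1.   ] F [-1.6 -0.4 -0.4] op 0.999 q [-0.56  0.09  1.72  0.    1.34 -0.35]
(array([-0.0036, -0.0006,  0.1558]), array([-0.0023, -0.0034,  0.0047]))
[304. 224.]
[345. 251.]
[265. 198.]
[317. 324.]
```

```bash
python3 - <<'E'
from h import *
from plant import ctrl
s=ctrl.get_state();show(s)
for n,r in(("scene",(180,230,195,260)),("top",(150,280,300,420))):
    p,d=ctrl.read_camera(n);W=cloud(ctrl.camera_info(n),d)
    r0,r1,c0,c1=r
    if n=="scene":
        cv2.imwrite("pics/s2.png",cv2.resize(p[r0:r1,c0:c1,::-1],None,fx=9,fy=9,interpolation=cv2.INTER_NEAREST))
    q=W[r0:r1,c0:c1].reshape(-1,3);m=(q[:,2]>.18)&(q[:,2]<.6)&(d[r0:r1,c0:c1].ravel()>0);q=q[m]
    print(n,len(q),q[:,2].min())
    for z in np.arange(.2,.34,.01):
        k=q[(q[:,2]>=z)&(q[:,2]<z+.01)]
        if len(k):
            a=(k-s['eef_pos'])@SX; b=(k-s['eef_pos'])@np.array([-SX[1],SX[0],0])
            print(round(z,2),len(k),"along x",a.min().round(3),a.max().round(3),"perp",b.min().round(3),b.max().round(3))
show(ctrl.get_state())
E
```

```text
t 1.48 pos [ 0.5544 -0.2282  0.2588] yaw_y -12.23 zax [-0.002  0.004 -1.   ] F [-1.6 -0.4 -0.4] op 0.999 q [-0.56  0.09  1.72  0.    1.34 -0.35]
scene 1213 0.2891258363722052
0.28 1 along x -0.044 -0.044 perp -0.002 -0.002
0.29 33 along x -0.049 0.055 perp -0.013 0.009
0.3 50 along x -0.05 0.057 perp -0.013 0.009
0.31 46 along x -0.058 0.059 perp -0.013 0.009
0.32 44 along x -0.054 0.057 perp -0.013 0.009
0.33 41 along x -0.068 0.074 perp -0.014 0.006
0.34 129 along x -0.073 0.076 perp -0.019 0.011
top 4081 0.3634884844005219
t 1.58 pos [ 0.5529 -0.2306  0.2589] yaw_y -12.45 zax [-0.002  0.003 -1.   ] F [-1.  -1.4  0.3] op 0.999 q [-0.57  0.09  1.72  0.    1.34 -0.35]
```

View pics/s2.png

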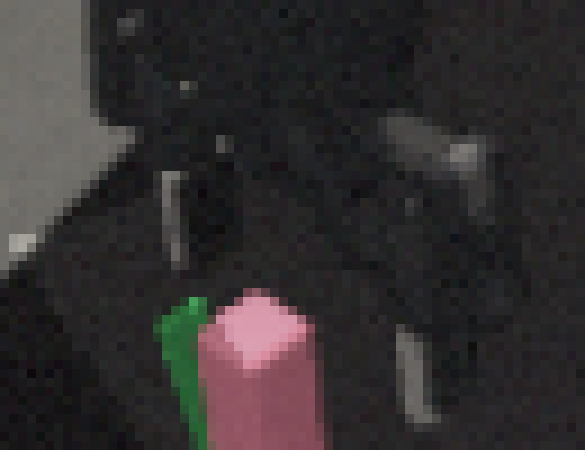

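Lateral position agrees, but the fingertips appear at z≈0.289, while I expected about 0.255. I'll close the fingers in the air and measure again.

Emit:
carry_out --commands '[{"delta_pos": [0, 0, 0], "delta_rot": [0, 0, 0], "claw": 0}, {"delta_pos": [0, 0, 0], "delta_rot": [0, 0, 0], "claw": 0}, {"delta_pos": [0, 0, 0], "delta_rot": [0, 0, 0], "claw": 0}, {"delta_pos": [0, 0, 0], "delta_rot": [0, 0, 0], "claw": 0}, {"delta_pos": [0, 0, 0], "delta_rot": [0, 0, 0], "claw": 0}, {"delta_pos": [0, 0, 0], "delta_rot": [0, 0, 0], "claw": 0}, {"delta_pos": [0, 0, 0], "delta_rot": [0, 0, 0], "claw": 0}, {"delta_pos": [0, 0, 0], "delta_rot": [0, 0, 0], "claw": 0}]'

```text
time: 2.25
eef_pos: [0.5529, -0.2307, 0.2589]
tcp_rot: [0.78, 0.626, 0.0, -0.002]
contact_force: [0.2, -0.5, -0.6]
opening: -0.002
```

```bash
cat > look.py <<'E'
from h import *
from plant import ctrl
import sys
s=ctrl.get_state();show(s)
n="scene";p,d=ctrl.read_camera(n);W=cloud(ctrl.camera_info(n),d)
r0,r1,c0,c1=140,240,180,280
cv2.imwrite("pics/%s.png"%sys.argv[1],cv2.resize(p[r0:r1,c0:c1,::-1],None,fx=6,fy=6,interpolation=cv2.INTER_NEAREST))
q=W[r0:r1,c0:c1].reshape(-1,3);q=q[(q[:,2]>.18)&(q[:,2]<.6)&(d[r0:r1,c0:c1].ravel()>0)]
print("zmin",q[:,2].min())
for z in np.arange(.22,.36,.01):
    k=q[(q[:,2]>=z)&(q[:,2]<z+.01)]
    if len(k):
        a=(k-s['eef_pos'])@SX; b=(k-s['eef_pos'])@np.array([-SX[1],SX[0],0])
        print(round(z,2),len(k),"along x",a.min().round(3),a.max().round(3),"perp",b.min().round(3),b.max().round(3))
E
python3 look.py s3
```

```text
t 2.25 pos [ 0.5529 -0.2307  0.2589] yaw_y -12.46 zax [-0.002  0.003 -1.   ] F [ 0.2 -0.5 -0.6] op -0.002 q [-0.57  0.09  1.72  0.    1.34 -0.35]
zmin 0.2783597253130171
0.27 3 along x -0.003 0.006 perp -0.01 -0.005
0.28 19 along x -0.013 0.013 perp -0.013 0.006
0.29 32 along x -0.008 0.014 perp -0.014 0.005
0.3 26 along x -0.014 0.015 perp -0.014 0.004
0.31 17 along x -0.008 0.016 perp -0.013 -0.007
0.32 49 along x -0.035 0.03 perp -0.015 0.011
0.33 64 along x -0.04 0.038 perp -0.017 0.014
0.34 84 along x -0.047 0.05 perp -0.02 0.014
0.35 71 along x -0.057 0.057 perp -0.018 -0.003
```

View pics/s3.png

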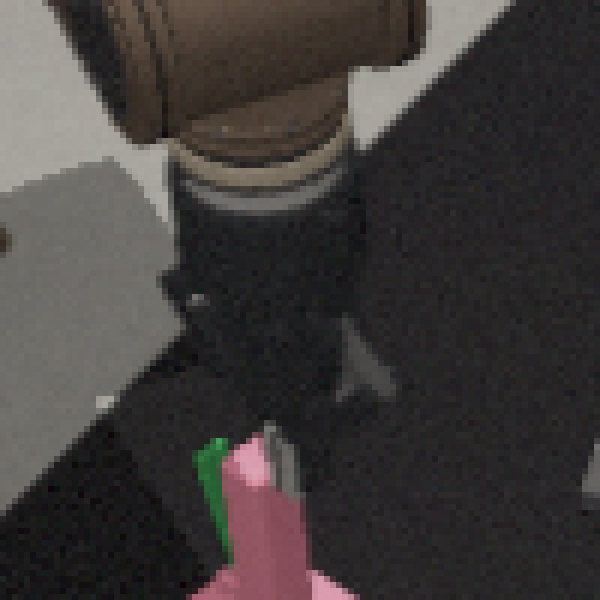

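With the fingers shut, the tips end at z≈0.278, where the reported TCP implies 0.242. The real fingers are therefore about 35 mm higher than reported, and lateral position agrees. I'll descend in stages and check by camera.

```bash
python3 - <<'E'
from h import *
from plant import ctrl
s=ctrl.get_state();print(delta(s,SQ-.007*SX,-12.5))
E
```

```text
(array([-0.0008,  0.0003,  0.1559]), array([-0.0025, -0.0026,  0.0007]))
```

Emit:
carry_out --commands '[{"delta_pos": [0, 0, 0], "delta_rot": [0, 0, 0], "claw": 100}, {"delta_pos": [0, 0, 0], "delta_rot": [0, 0, 0], "claw": 100}, {"delta_pos": [0, 0, 0.02], "delta_rot": [0, 0, 0], "claw": 100}, {"delta_pos": [0, 0, 0.05], "delta_rot": [0, 0, 0], "claw": 100}, {"delta_pos": [0, 0, 0.08], "delta_rot": [0, 0, 0], "claw": 100}, {"delta_pos": [-0.001, 0, 0.11], "delta_rot": [-0.002, -0.002, 0], "claw": 100}, {"delta_pos": [-0.001, 0, 0.12], "delta_rot": [-0.002, -0.002, 0], "claw": 100}, {"delta_pos": [-0.001, 0, 0.12], "delta_rot": [-0.002, -0.002, 0], "claw": 100}]'

```text
time: 2.97
eef_pos: [0.5503, -0.2299, 0.1351]
tcp_rot: [0.78, 0.626, -0.001, -0.004]
contact_force: [-0.1, 0.2, 0.6]
opening: 1.0
```

```bash
cat > look2.py <<'E'
from h import *
from plant import ctrl
import sys
s=ctrl.get_state();show(s)
n="scene";p,d=ctrl.read_camera(n)
r0,r1,c0,c1=[int(a) for a in sys.argv[2:6]]
f=600/max(r1-r0,c1-c0)
cv2.imwrite("pics/%s.png"%sys.argv[1],cv2.resize(p[r0:r1,c0:c1,::-1],None,fx=f,fy=f,interpolation=cv2.INTER_CUBIC))
E
python3 look2.py s4 190 310 180 300
```

```text
t 2.97 pos [ 0.5503 -0.2299  0.1351] yaw_y -12.46 zax [-0.007  0.005 -1.   ] F [-0.1  0.2  0.6] op 1.0 q [-0.57  0.19  1.83  0.    1.12 -0.35]
```

View pics/s4.png

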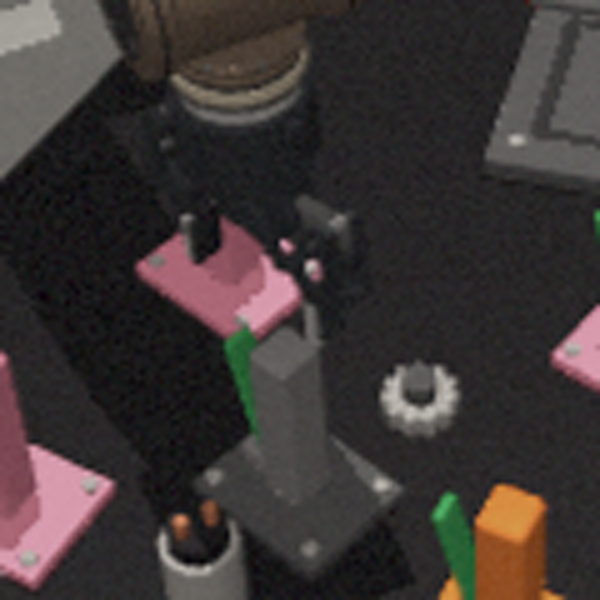

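The open fingers straddle the grey grip from above. The left tip is at (200,255), and the right tip at (315,335) is hidden behind the grip top. That matches the 35 mm offset and the planned position.

```bash
python3 - <<'E'
from h import *
from plant import ctrl
s=ctrl.get_state();print(delta(s,SQ-.006*SX-[0,0,.035],-12.5))
E
```

```text
(array([-0.0001,  0.0021,  0.07  ]), array([-0.003 , -0.0016,  0.0008]))
```

Emit:
carry_out --commands '[{"delta_pos": [0, 0.002, 0.01], "delta_rot": [-0.003, -0.002, 0], "claw": 100}, {"delta_pos": [0, 0.002, 0.02], "delta_rot": [-0.003, -0.002, 0], "claw": 100}, {"delta_pos": [0, 0.002, 0.03], "delta_rot": [-0.003, -0.002, 0], "claw": 100}, {"delta_pos": [0, 0.002, 0.04], "delta_rot": [-0.003, -0.002, 0], "claw": 100}, {"delta_pos": [0, 0.002, 0.045], "delta_rot": [-0.003, -0.002, 0], "claw": 100}, {"delta_pos": [0, 0.002, 0.045], "delta_rot": [-0.003, -0.002, 0], "claw": 100}, {"delta_pos": [0, 0.002, 0.045], "delta_rot": [-0.003, -0.002, 0], "claw": 100}]'

```text
time: 3.6
eef_pos: [0.5535, -0.2311, 0.0924]
tcp_rot: [0.78, 0.626, -0.0, -0.0]
contact_force: [0.7, 0.5, 0.8]
opening: 0.997
```

```bash
python3 look2.py s5 210 310 190 290;  python3 - <<'E'
from h import *
from plant import ctrl
s=ctrl.get_state();print(delta(s,SQ-.006*SX-[0,0,.035],-12.5))
E
```

```text
t 3.6 pos [ 0.5535 -0.2311  0.0924] yaw_y -12.45 zax [-0.001  0.    -1.   ] F [0.7 0.5 0.8] op 0.997 q [-0.56  0.25  1.86 -0.    1.04 -0.35]
(array([ 0.0001, -0.0002,  0.025 ]), array([0.0002, 0.0005, 0.0008]))
```

View pics/s5.png

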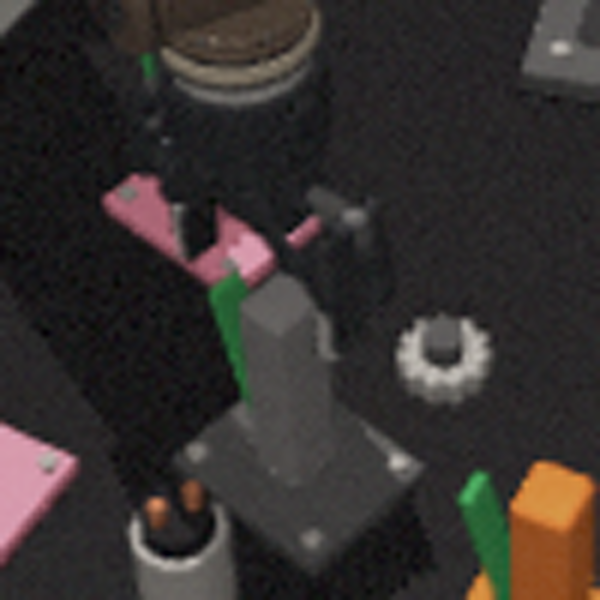

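```bash
python3 - <<'E'
from h import *
from plant import ctrl
s=ctrl.get_state()
ci=ctrl.camera_info("scene");img=cv2.imread("pics/s5.png")
PY=np.array([-SX[1],SX[0],0]);G=np.array([.564,-.2335,0])
def pr(P):
    return ((cv2.projectPoints(np.array(P,float).reshape(-1,3),ci['rvec'],ci['tvec'],np.array([[ci['fx'],0,ci['cx']],[0,ci['fy'],ci['cy']],[0,0,1]]),None)[0].reshape(-1,2)-[190,210])*6)
def poly(P,c):cv2.polylines(img,[pr(P).astype(np.int32)],True,c,1)
e=s['eef_pos']*[1,1,0]
for sg in(1,-1):
    poly([e+sg*.0425*SX+a*.011*PY+[0,0,z] for a,z in((-1,.122),(1,.122),(1,.15),(-1,.15))],(255,255,0))
poly([G+a*.016*SX+b*.015*PY+[0,0,.135] for a,b in((1,1),(1,-1),(-1,-1),(-1,1))],(0,0,255))
poly([G+a*.05*SX+b*.04*PY+[0,0,.012] for a,b in((1,1),(1,-1),(-1,-1),(-1,1))],(0,0,255))
poly([G-.0395*SX+b*.01*PY+[0,0,.105] for b in(1,-1)],(0,255,255))
cv2.imwrite("pics/s5o.png",img)
E
```

```text
(no output)
```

View pics/s5o.png

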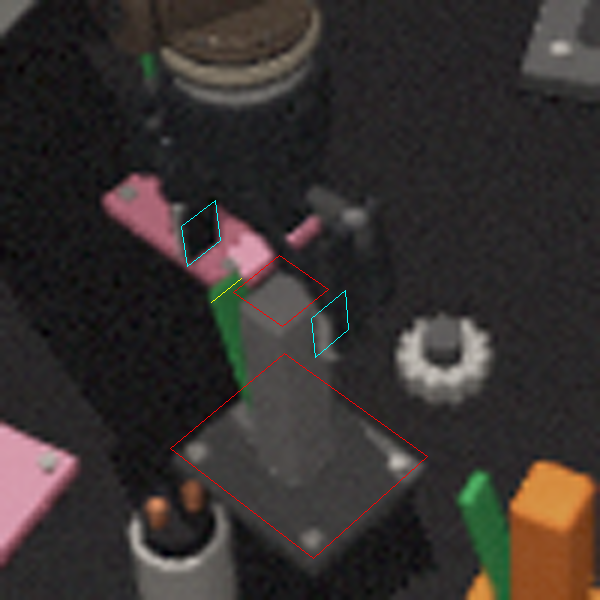

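The overlays agree to within a few mm: switch outline, pads and trigger all line up. I'll descend the rest and centre.

Emit:
carry_out --commands '[{"delta_pos": [0, 0, 0.008], "delta_rot": [0, 0, 0], "claw": 100}, {"delta_pos": [0, 0, 0.016], "delta_rot": [0, 0, 0], "claw": 100}, {"delta_pos": [0, 0, 0.024], "delta_rot": [0, 0, 0], "claw": 100}, {"delta_pos": [0, 0.002, 0.025], "delta_rot": [0, 0, 0], "claw": 100}, {"delta_pos": [0, 0.006, 0.025], "delta_rot": [0, 0, 0], "claw": 90}, {"delta_pos": [0, 0.006, 0.025], "delta_rot": [0, 0, 0], "claw": 90}]'

```text
time: 4.15
eef_pos: [0.5597, -0.2325, 0.0675]
tcp_rot: [0.78, 0.626, -0.0, -0.0]
contact_force: [-1.6, 0.4, -0.3]
opening: 0.895
```

```bash
python3 look2.py s6 210 310 190 290;  python3 - <<'E'
from h import *
from plant import ctrl
s=ctrl.get_state();print(delta(s,SQ-[0,0,.035],-12.5))
E
```

```text
t 4.15 pos [ 0.5597 -0.2325  0.0675] yaw_y -12.45 zax [-0.001  0.    -1.   ] F [-1.6  0.4 -0.3] op 0.895 q [-0.56  0.29  1.85 -0.    1.   -0.34]
(array([-0.0001, -0.    , -0.0003]), array([-0.0011,  0.0002,  0.001 ]))
```

View pics/s6.png

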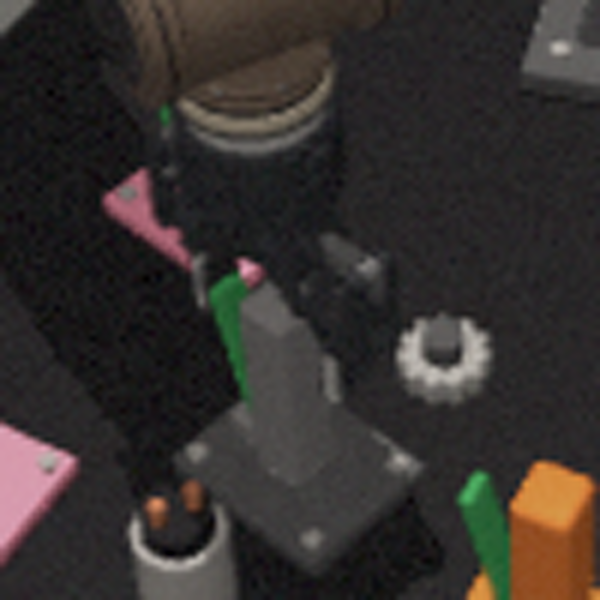

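The left pad at (203,285) is just outside the trigger and the right pad at (333,380) is behind the grip, so the alignment is right. Squeeze.

Emit:
carry_out --commands '[{"delta_pos": [0, 0, 0], "delta_rot": [0, 0, 0], "claw": 40}, {"delta_pos": [0, 0, 0], "delta_rot": [0, 0, 0], "claw": 40}, {"delta_pos": [0, 0, 0], "delta_rot": [0, 0, 0], "claw": 40}, {"delta_pos": [0, 0, 0], "delta_rot": [0, 0, 0], "claw": 40}, {"delta_pos": [0, 0, 0], "delta_rot": [0, 0, 0], "claw": 40}, {"delta_pos": [0, 0, 0], "delta_rot": [0, 0, 0], "claw": 40}]' --force 30

```text
time: 4.7
eef_pos: [0.5597, -0.2326, 0.0688]
tcp_rot: [0.78, 0.626, -0.001, -0.0]
contact_force: [-3.3, 1.7, 5.7]
opening: 0.465
```

```bash
python3 look2.py s7 210 310 190 290
```

```text
t 4.7 pos [ 0.5597 -0.2326  0.0688] yaw_y -12.46 zax [-0.001 -0.    -1.   ] F [-3.3  1.7  5.7] op 0.465 q [-0.56  0.29  1.85 -0.    1.   -0.34]
```

View pics/s7.png

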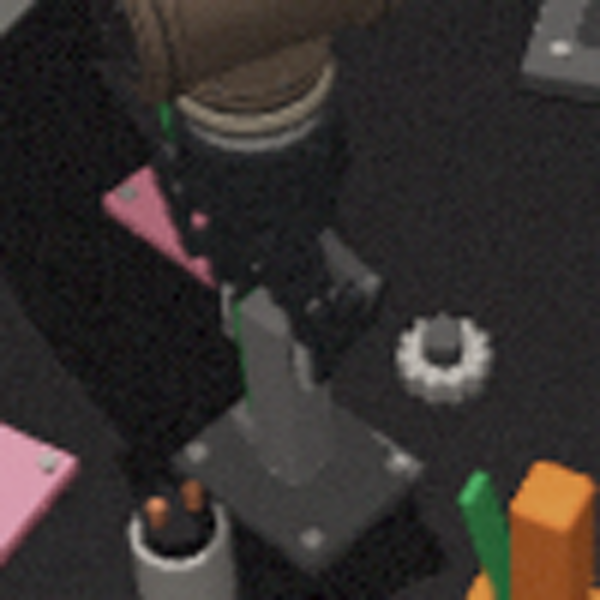

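The trigger is pressed flat against the grip and the opening is about 40 mm (41 expected). I'll hold a further 0.4 s, then open.

Emit:
carry_out --commands '[{"delta_pos": [0, 0, 0], "delta_rot": [0, 0, 0], "claw": 40}, {"delta_pos": [0, 0, 0], "delta_rot": [0, 0, 0], "claw": 40}, {"delta_pos": [0, 0, 0], "delta_rot": [0, 0, 0], "claw": 40}, {"delta_pos": [0, 0, 0], "delta_rot": [0, 0, 0], "claw": 40}, {"delta_pos": [0, 0, 0], "delta_rot": [0, 0, 0], "claw": 40}]'

```text
time: 5.17
eef_pos: [0.5596, -0.2326, 0.0688]
tcp_rot: [0.78, 0.626, -0.001, -0.001]
contact_force: [-1.7, 0.4, 2.0]
opening: 0.461
```

Emit:
carry_out --commands '[{"delta_pos": [0, 0, 0], "delta_rot": [0, 0, 0], "claw": 90}, {"delta_pos": [0, 0, 0], "delta_rot": [0, 0, 0], "claw": 90}, {"delta_pos": [0, 0, 0], "delta_rot": [0, 0, 0], "claw": 90}, {"delta_pos": [0, 0, 0], "delta_rot": [0, 0, 0], "claw": 90}, {"delta_pos": [0, -0.004, 0], "delta_rot": [0, 0, 0], "claw": 100}, {"delta_pos": [0, -0.006, 0], "delta_rot": [0, 0, 0], "claw": 100}, {"delta_pos": [0, -0.006, 0], "delta_rot": [0, 0, 0], "claw": 100}, {"delta_pos": [0, -0.006, 0], "delta_rot": [0, 0, 0], "claw": 100}]'

```text
time: 5.83
eef_pos: [0.5544, -0.2317, 0.0696]
tcp_rot: [0.78, 0.626, -0.0, 0.001]
contact_force: [-0.8, -0.1, 0.6]
opening: 0.999
```

```bash
python3 look2.py s8 210 310 190 290
```

```text
t 5.83 pos [ 0.5544 -0.2317  0.0696] yaw_y -12.47 zax [ 0.    -0.001 -1.   ] F [-0.8 -0.1  0.6] op 0.999 q [-0.56  0.28  1.86 -0.    1.   -0.35]
```

View pics/s8.png

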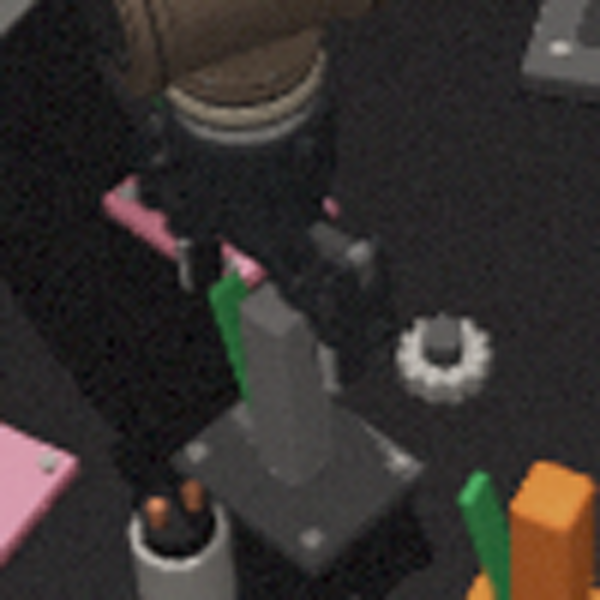

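The trigger has sprung back, with its top at (228,285) again. Lift straight up, then go to the bar.

Emit:
carry_out --commands '[{"delta_pos": [0, 0, -0.02], "delta_rot": [0, 0, 0], "claw": 100}, {"delta_pos": [0, 0, -0.05], "delta_rot": [0, 0, 0], "claw": 100}, {"delta_pos": [0, 0, -0.08], "delta_rot": [0, 0, 0], "claw": 100}, {"delta_pos": [0, 0, -0.11], "delta_rot": [0, 0, 0], "claw": 100}, {"delta_pos": [0, 0, -0.14], "delta_rot": [0, 0, 0], "claw": 100}, {"delta_pos": [0, 0, -0.16], "delta_rot": [0, 0, 0], "claw": 100}, {"delta_pos": [0, 0, -0.16], "delta_rot": [0, 0, 0], "claw": 100}]'

```text
time: 6.47
eef_pos: [0.5572, -0.2331, 0.2366]
tcp_rot: [0.78, 0.626, 0.002, 0.006]
contact_force: [0.1, 0.6, 0.7]
opening: 0.995
```

```bash
cat >> h.py <<'E'
BY=14.7
BX=np.array([np.cos(np.radians(BY)),np.sin(np.radians(BY)),0])
BAR=np.array([.5257,.166,.125]); HIN=BAR+.225*BX
def bar(q):return HIN-.225*np.cos(q)*BX+np.array([0,0,.225*np.sin(q)])
E
python3 - <<'E'
from h import *
from plant import ctrl
s=ctrl.get_state();show(s);print(delta(s,[BAR[0],BAR[1],.2],BY))
E
```

```text
t 6.47 pos [ 0.5572 -0.2331  0.2366] yaw_y -12.45 zax [ 0.01  -0.007 -1.   ] F [0.1 0.6 0.7] op 0.995 q [-0.56  0.11  1.74 -0.    1.28 -0.35]
(array([ 0.3831, -0.1173,  0.0334]), array([ 0.0104,  0.0076, -0.4739]))
```

Emit:
carry_out --commands '[{"delta_pos": [0.03, -0.01, -0.01], "delta_rot": [0, 0, -0.05], "claw": 65}, {"delta_pos": [0.07, -0.02, -0.01], "delta_rot": [0, 0, -0.1], "claw": 65}, {"delta_pos": [0.11, -0.035, -0.01], "delta_rot": [0.01, 0.008, -0.16], "claw": 65}, {"delta_pos": [0.15, -0.045, -0.01], "delta_rot": [0.01, 0.008, -0.22], "claw": 65}, {"delta_pos": [0.19, -0.06, -0.01], "delta_rot": [0.01, 0.008, -0.28], "claw": 65}, {"delta_pos": [0.23, -0.07, -0.01], "delta_rot": [0.01, 0.008, -0.34], "claw": 65}, {"delta_pos": [0.27, -0.08, -0.01], "delta_rot": [0.01, 0.008, -0.4], "claw": 65}, {"delta_pos": [0.31, -0.095, 0], "delta_rot": [0.01, 0.008, -0.46], "claw": 65}]'

```text
time: 7.13
eef_pos: [0.5325, 0.0892, 0.2358]
tcp_rot: [0.615, 0.788, 0.002, 0.002]
contact_force: [1.2, -0.0, 1.0]
opening: 0.651
```

```bash
python3 - <<'E'
from h import *
from plant import ctrl
s=ctrl.get_state();show(s);print(delta(s,[BAR[0],BAR[1],.2],BY))
E
```

```text
t 7.13 pos [0.5325 0.0892 0.2358] yaw_y 14.07 zax [ 0.004  0.001 -1.   ] F [ 1.2 -0.   1. ] op 0.651 q [-0.02 -0.03  1.89  0.    1.28 -0.27]
(array([0.0762, 0.0119, 0.0358]), array([ 0.0044,  0.0005, -0.0111]))
```

Emit:
carry_out --commands '[{"delta_pos": [0.03, 0.005, 0], "delta_rot": [0, 0, -0.01], "claw": 65}, {"delta_pos": [0.055, 0.01, 0.01], "delta_rot": [0.004, 0, -0.01], "claw": 65}, {"delta_pos": [0.076, 0.012, 0.025], "delta_rot": [0.004, 0, -0.011], "claw": 65}, {"delta_pos": [0.076, 0.012, 0.036], "delta_rot": [0.004, 0, -0.011], "claw": 65}, {"delta_pos": [0.076, 0.012, 0.036], "delta_rot": [0.004, 0, -0.011], "claw": 65}, {"delta_pos": [0.076, 0.012, 0.036], "delta_rot": [0.004, 0, -0.011], "claw": 65}]'

```text
time: 7.63
eef_pos: [0.5251, 0.1653, 0.1983]
tcp_rot: [0.611, 0.792, -0.001, -0.0]
contact_force: [-0.0, -0.2, 0.0]
opening: 0.651
```

```bash
cat > look3.py <<'E'
from h import *
from plant import ctrl
import sys
s=ctrl.get_state();show(s)
p,d=ctrl.read_camera("scene");ci=ctrl.camera_info("scene");W=cloud(ci,d)
x0,y0,f=220,100,6
img=cv2.resize(p[y0:y0+100,x0:x0+130,::-1],None,fx=f,fy=f,interpolation=cv2.INTER_CUBIC)
K=np.array([[ci['fx'],0,ci['cx']],[0,ci['fy'],ci['cy']],[0,0,1]])
def pr(P):return (cv2.projectPoints(np.array(P,float).reshape(-1,3),ci['rvec'],ci['tvec'],K,None)[0].reshape(-1,2)-[x0-.5,y0-.5])*f
PY=np.array([-BX[1],BX[0],0]);e=s['eef_pos'];g=.0425*s['opening']
raw=img.copy()
for sg in(1,-1):
    P=[e+sg*g*BX+a*.011*PY+[0,0,.035+z] for a,z in((-1,-.015),(1,-.015),(1,.01),(-1,.01))]
    cv2.polylines(img,[pr(P).astype(np.int32)],True,(255,255,0),1)
q=float(sys.argv[2]) if len(sys.argv)>2 else 0
cv2.polylines(img,[pr([bar(q)-.062*PY,bar(q)+.062*PY]).astype(np.int32)],False,(0,255,0),1)
cv2.imwrite("pics/%s.png"%sys.argv[1],img)
hsv=cv2.cvtColor(p,cv2.COLOR_RGB2HSV)
k=np.zeros(d.shape,bool);k[100:205,220:370]=1
P=W[k&(d>0)]-e;a=P@BX;b=P@PY
m=(abs(a)<.06)&(abs(b)<.03)&(P[:,2]>-.08)&(P[:,2]<.2)
z=P[m][:,2]+e[2]; z=np.sort(z[z>.145]); print("lowest hand pts z",z[:3] if len(z) else None)
E
python3 look3.py b1
```

```text
t 7.63 pos [0.5251 0.1653 0.1983] yaw_y 14.7 zax [-0.002 -0.001 -1.   ] F [-0.  -0.2  0. ] op 0.651 q [ 0.12  0.03  1.9  -0.    1.22 -0.14]
lowest hand pts z [0.22041277 0.22119737 0.22183292]
```

View pics/b1.png

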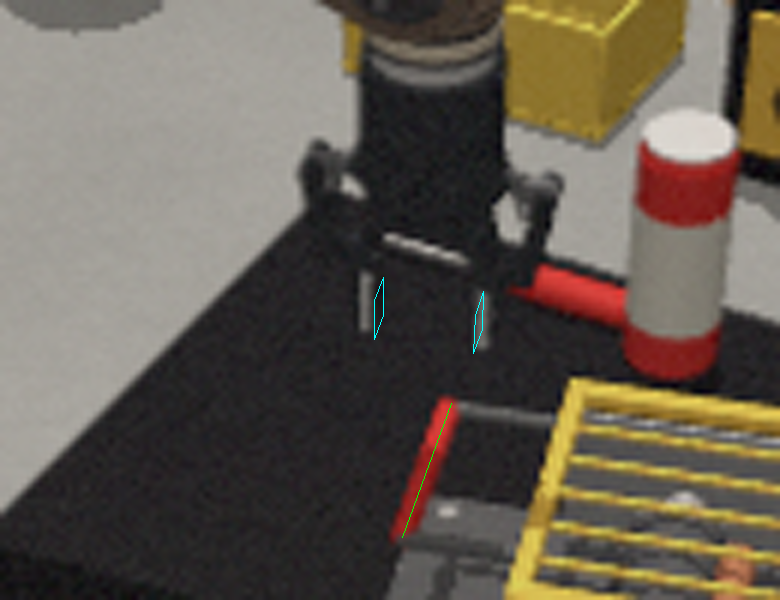

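The fingers are over the bar (red, from (447,400) to (403,538)), with overlay and bar agreeing. The tips are at z≈0.220, so the offset is still about 35 mm. Descend to reported z 0.088.

Emit:
carry_out --commands '[{"delta_pos": [0.001, 0.001, 0.015], "delta_rot": [0, 0, 0], "claw": 65}, {"delta_pos": [0.001, 0.001, 0.035], "delta_rot": [0, 0, 0], "claw": 65}, {"delta_pos": [0.001, 0.001, 0.055], "delta_rot": [0, 0, 0], "claw": 65}, {"delta_pos": [0.001, 0.001, 0.075], "delta_rot": [0, 0, 0], "claw": 65}, {"delta_pos": [0.001, 0.001, 0.095], "delta_rot": [0, 0, 0], "claw": 65}, {"delta_pos": [0.001, 0.001, 0.105], "delta_rot": [0, 0, 0], "claw": 65}, {"delta_pos": [0.001, 0.001, 0.11], "delta_rot": [0, 0, 0], "claw": 65}, {"delta_pos": [0.001, 0.001, 0.11], "delta_rot": [0, 0, 0], "claw": 65}]' --force 50

```text
time: 8.35
eef_pos: [0.5266, 0.1653, 0.089]
tcp_rot: [0.612, 0.791, -0.001, -0.0]
contact_force: [0.3, 0.3, -1.6]
opening: 0.648
```

```bash
python3 look3.py b2
```

```text
t 8.35 pos [0.5266 0.1653 0.089 ] yaw_y 14.58 zax [-0.001 -0.001 -1.   ] F [ 0.3  0.3 -1.6] op 0.648 q [ 0.12  0.15  1.97 -0.    1.01 -0.13]
lowest hand pts z [0.14557643 0.14572623 0.14665872]
```

View pics/b2.png

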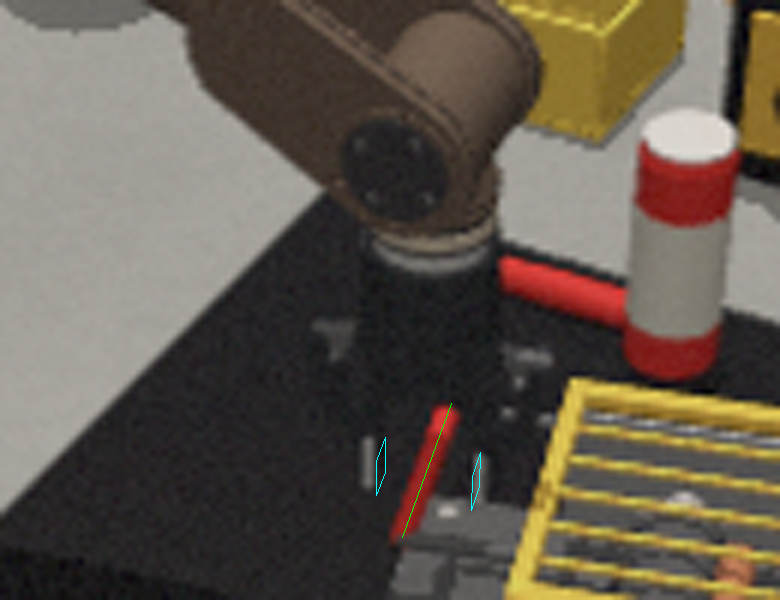

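The bar (425,470) lies between the pads at (370,465) and (478,480). Close.

Emit:
carry_out --commands '[{"delta_pos": [0, 0, 0], "delta_rot": [0, 0, 0], "claw": 0}, {"delta_pos": [0, 0, 0], "delta_rot": [0, 0, 0], "claw": 0}, {"delta_pos": [0, 0, 0], "delta_rot": [0, 0, 0], "claw": 0}, {"delta_pos": [0, 0, 0], "delta_rot": [0, 0, 0], "claw": 0}, {"delta_pos": [0, 0, 0], "delta_rot": [0, 0, 0], "claw": 0}, {"delta_pos": [0, 0, 0], "delta_rot": [0, 0, 0], "claw": 0}]' --force 50

```text
time: 8.9
eef_pos: [0.5258, 0.1651, 0.0908]
tcp_rot: [0.611, 0.792, -0.002, -0.001]
contact_force: [-5.3, -2.2, 4.8]
opening: 0.144
```

```bash
python3 - <<'E'
from h import *
from plant import ctrl
s=ctrl.get_state();show(s)
e=s['eef_pos']
for q in range(4,53,4):print(q,delta(s,e+bar(np.radians(q))-bar(0),BY)[0])
E
```

```text
t 8.9 pos [0.5258 0.1651 0.0908] yaw_y 14.66 zax [-0.004 -0.003 -1.   ] F [-5.3 -2.2  4.8] op 0.144 q [ 0.12  0.15  1.97 -0.    1.02 -0.13]
4 [-0.      0.0005 -0.0157]
8 [-0.0001  0.0021 -0.0313]
12 [-0.0001  0.0047 -0.0468]
16 [-0.0001  0.0085 -0.0621]
20 [-0.0001  0.0132 -0.077 ]
24 [-0.0001  0.0191 -0.0916]
28 [-0.0002  0.0259 -0.1057]
32 [-0.0002  0.0337 -0.1194]
36 [-0.0002  0.0424 -0.1324]
40 [-0.0002  0.052  -0.1448]
44 [-0.0002  0.0625 -0.1566]
48 [-0.0002  0.0737 -0.1675]
52 [-0.0002  0.0857 -0.1777]
```

Gripped: the opening is about 12 mm, with the same −1.7 mm bias as at the grip. Lift along the arc.

Emit:
carry_out --commands '[{"delta_pos": [0, 0.0003, -0.012], "delta_rot": [0, 0, 0], "claw": 0}, {"delta_pos": [0, 0.001, -0.023], "delta_rot": [0, 0, 0], "claw": 0}, {"delta_pos": [0, 0.003, -0.035], "delta_rot": [0, 0, 0], "claw": 0}, {"delta_pos": [0, 0.005, -0.047], "delta_rot": [0, 0, 0], "claw": 0}, {"delta_pos": [0, 0.008, -0.058], "delta_rot": [0, 0, 0], "claw": 0}, {"delta_pos": [0, 0.011, -0.07], "delta_rot": [0, 0, 0], "claw": 0}, {"delta_pos": [0, 0.015, -0.081], "delta_rot": [0, 0, 0], "claw": 0}, {"delta_pos": [0, 0.019, -0.092], "delta_rot": [0, 0, 0], "claw": 0}]'

```text
time: 9.57
eef_pos: [0.543, 0.1697, 0.1831]
tcp_rot: [0.611, 0.792, -0.004, -0.002]
contact_force: [-2.2, -2.5, -4.8]
opening: 0.144
```

```bash
python3 look3.py b3 0.42; python3 - <<'E'
from h import *
from plant import ctrl
s=ctrl.get_state();show(s)
e0=np.array([.5258,.1651,.0900])
for q in (26,29,32,35,38,41,44,47,50):print(q,*delta(s,e0+bar(np.radians(q))-bar(0),BY))
E
```

```text
t 9.57 pos [0.543  0.1697 0.1831] yaw_y 14.68 zax [-0.009 -0.004 -1.   ] F [-2.2 -2.5 -4.8] op 0.144 q [ 0.13  0.09  1.86 -0.    1.2  -0.13]
lowest hand pts z [0.18221308 0.18289571 0.18290496]
t 9.62 pos [0.5444 0.17   0.1861] yaw_y 14.68 zax [-0.006 -0.004 -1.   ] F [-7.4 -3.3  1.2] op 0.141 q [ 0.13  0.08  1.86 -0.    1.21 -0.13]
26 [-0.0001  0.0035 -0.0026] [-0.0068  0.002  -0.0004]
29 [-0.0001  0.0089 -0.013 ] [-0.0068  0.002  -0.0004]
32 [-0.0001  0.0148 -0.0232] [-0.0068  0.002  -0.0004]
35 [-0.0001  0.0213 -0.0331] [-0.0068  0.002  -0.0004]
38 [-0.0001  0.0282 -0.0426] [-0.0068  0.002  -0.0004]
41 [-0.0001  0.0356 -0.0518] [-0.0068  0.002  -0.0004]
44 [-0.0002  0.0435 -0.0605] [-0.0068  0.002  -0.0004]
47 [-0.0002  0.0519 -0.0688] [-0.0068  0.002  -0.0004]
50 [-0.0002  0.0606 -0.0767] [-0.0068  0.002  -0.0004]
```

View pics/b3.png

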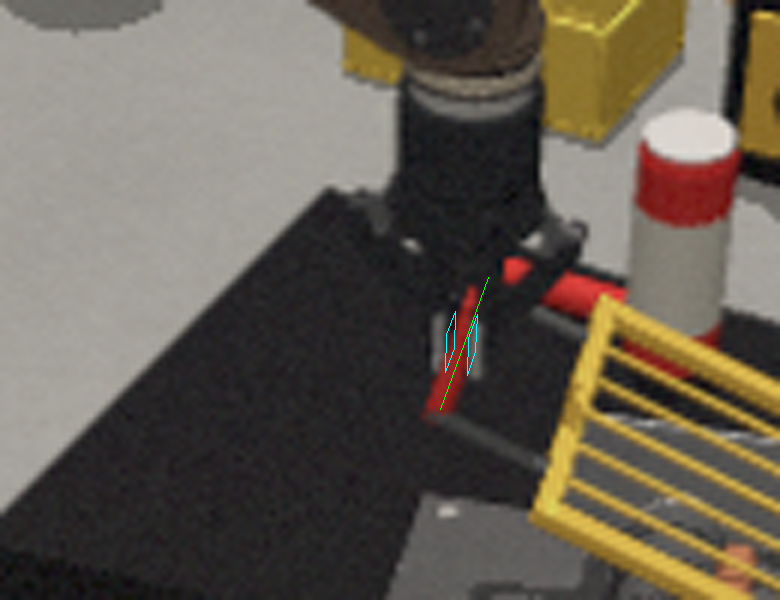

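The guard is rising with the bar (red, around (455,350)) between the pads. Continue to 50°.

Emit:
carry_out --commands '[{"delta_pos": [0, 0.004, -0.006], "delta_rot": [0, 0, 0], "claw": 0}, {"delta_pos": [0, 0.01, -0.016], "delta_rot": [0, 0, 0], "claw": 0}, {"delta_pos": [0, 0.017, -0.026], "delta_rot": [0, 0, 0], "claw": 0}, {"delta_pos": [0, 0.024, -0.036], "delta_rot": [0, 0, 0], "claw": 0}, {"delta_pos": [0, 0.031, -0.046], "delta_rot": [0, 0, 0], "claw": 0}, {"delta_pos": [0, 0.039, -0.056], "delta_rot": [0, 0, 0], "claw": 0}, {"delta_pos": [0, 0.046, -0.063], "delta_rot": [0, 0, 0], "claw": 0}, {"delta_pos": [0, 0.052, -0.069], "delta_rot": [0, 0, 0], "claw": 0}]'

```text
time: 10.28
eef_pos: [0.592, 0.1827, 0.2592]
tcp_rot: [0.611, 0.792, -0.007, -0.004]
contact_force: [-16.1, -5.4, 8.9]
opening: 0.143
```

```bash
python3 - <<'E'
from h import *
from plant import ctrl
s=ctrl.get_state();show(s)
e0=np.array([.5258,.1651,.0900])
for q in (44,47,50):print(q,*delta(s,e0+bar(np.radians(q))-bar(0),BY))
E
```

```text
t 10.28 pos [0.592  0.1827 0.2592] yaw_y 14.71 zax [-0.016 -0.007 -1.   ] F [-16.1  -5.4   8.9] op 0.143 q [ 0.14  0.14  1.66 -0.    1.36 -0.12]
44 [-0.0002 -0.0051  0.0129] [-0.0169  0.0026  0.0001]
47 [-0.0002  0.0031  0.0046] [-0.0169  0.0026  0.0001]
50 [-0.0003  0.0118 -0.0034] [-0.0169  0.0026  0.0001]
```

Emit:
carry_out --commands '[{"delta_pos": [0, 0.004, 0.001], "delta_rot": [0, 0, 0], "claw": 0}, {"delta_pos": [0, 0.006, 0.001], "delta_rot": [0, 0, 0], "claw": 0}, {"delta_pos": [0, 0.006, 0.001], "delta_rot": [0, 0, 0], "claw": 0}, {"delta_pos": [0, 0.006, 0.001], "delta_rot": [0, 0, 0], "claw": 0}]'

```text
time: 10.62
eef_pos: [0.5957, 0.1837, 0.2632]
tcp_rot: [0.611, 0.792, -0.01, -0.006]
contact_force: [-13.6, -5.7, 9.5]
opening: 0.143
```

```bash
cat > ang.py <<'E'
from h import *
from plant import ctrl
s=ctrl.get_state();show(s)
PY=np.array([-BX[1],BX[0],0])
for n in("scene","top"):
    p,d=ctrl.read_camera(n);W=cloud(ctrl.camera_info(n),d)
    cv2.imwrite("pics/ang_%s_%d.png"%(n,s['time']*100),p[:,:,::-1])
    hsv=cv2.cvtColor(p,cv2.COLOR_RGB2HSV);H,S,V=[hsv[...,i].astype(int) for i in range(3)]
    P=W-HIN;a=P@BX;b=P@PY
    box=(d>0)&(abs(b)<.12)&(a>-.25)&(a<.05)
    y=box&(H>22)&(H<34)&(S>150)&(W[...,2]>.12)&(W[...,2]<.33)
    A=np.polyfit(a[y],W[...,2][y],1);
    r=box&((H<6)|(H>174))&(S>150)&(V>90)&(W[...,2]>.2)&(W[...,2]<.36)
    print(n,y.sum(),"guard slope deg",np.degrees(np.arctan(-A[0])),"z at hinge",A[1])
    if r.sum():print("  bar",r.sum(),"a",a[r].mean(),"b",b[r].mean(),"z",W[...,2][r].mean(),"deg",np.degrees(np.arctan2(W[...,2][r].mean()-.125-.003,-a[r].mean())))
E
python3 ang.py; python3 look3.py b4 0.87
```

```text
t 10.62 pos [0.5957 0.1837 0.2632] yaw_y 14.73 zax [-0.021 -0.009 -1.   ] F [-13.6  -5.7   9.5] op 0.143 q [ 0.14  0.15  1.64 -0.01  1.37 -0.12]
scene 45 guard slope deg 47.31086049645194 z at hinge 0.12907391214344893
  bar 78 a -0.151915216296101 b -0.020922456896767142 z 0.2976722812218498 deg 48.16048596848611
top 110 guard slope deg 49.32634374008671 z at hinge 0.13067695303818247
  bar 92 a -0.15195832163618955 b -0.005252206972556803 z 0.29578675900900414 deg 47.834016810169764
t 10.72 pos [0.5957 0.1837 0.2632] yaw_y 14.73 zax [-0.021 -0.009 -1.   ] F [-13.8  -5.1   8.9] op 0.142 q [ 0.14  0.15  1.64 -0.01  1.37 -0.12]
lowest hand pts z [0.22493005 0.22765043 0.22841678]
```

View pics/b4.png

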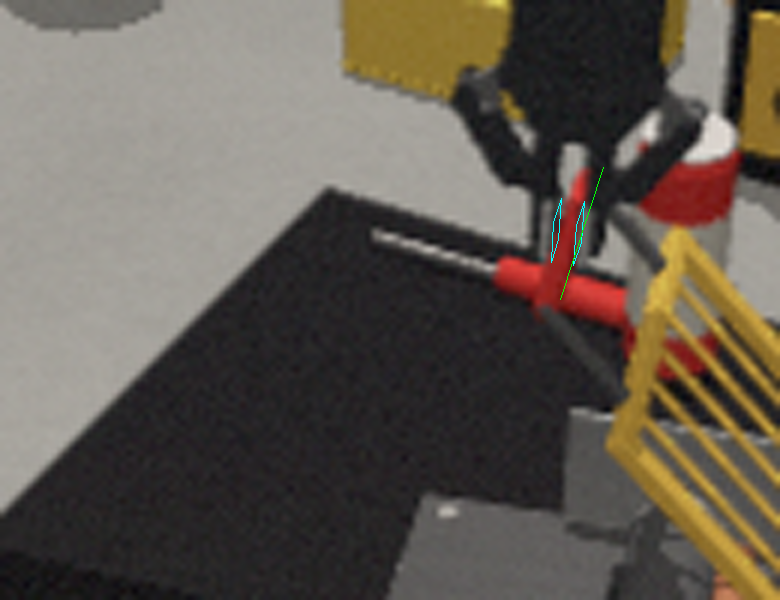

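The guard stands at about 48° by both cameras (47.3–49.3), with the bar between the pads at (565,240). There is a radial load of about 16 N, so I'll ease it outward and go 2° further.

Emit:
carry_out --commands '[{"delta_pos": [0, 0.001, -0.003], "delta_rot": [0, 0, 0], "claw": 0}, {"delta_pos": [0, 0.003, -0.007], "delta_rot": [0, 0, 0], "claw": 0}, {"delta_pos": [0, 0.003, -0.009], "delta_rot": [0, 0, 0], "claw": 0}, {"delta_pos": [0, 0.003, -0.009], "delta_rot": [0, 0, 0], "claw": 0}, {"delta_pos": [0, 0.003, -0.009], "delta_rot": [0, 0, 0], "claw": 0}, {"delta_pos": [0, 0.003, -0.009], "delta_rot": [0, 0, 0], "claw": 0}]'

```text
time: 11.27
eef_pos: [0.6, 0.1848, 0.2677]
tcp_rot: [0.611, 0.792, -0.009, -0.006]
contact_force: [9.0, 0.9, -17.1]
opening: 0.142
```

```bash
python3 ang.py;python3 ang.py;ls pics
```

```text
t 11.27 pos [0.6    0.1848 0.2677] yaw_y 14.71 zax [-0.02  -0.008 -1.   ] F [  9.    0.9 -17.1] op 0.142 q [ 0.14  0.16  1.63 -0.01  1.38 -0.12]
scene 36 guard slope deg 49.17384015763498 z at hinge 0.12975370195851868
  bar 79 a -0.1471485286608158 b -0.021497173639741553 z 0.3016518238915142 deg 49.72283200707996
top 88 guard slope deg 51.04688611693761 z at hinge 0.13030009247336302
  bar 86 a -0.1469610823278777 b -0.004621149416790955 z 0.3007897399550686 deg 49.61818012626394
t 11.37 pos [0.6    0.1848 0.2677] yaw_y 14.71 zax [-0.02  -0.008 -1.   ] F [  8.6   0.9 -17. ] op 0.142 q [ 0.14  0.16  1.63 -0.01  1.38 -0.12]
scene 32 guard slope deg 48.87612932501731 z at hinge 0.13011583459449222
  bar 81 a -0.14721526504497073 b -0.01960421936744579 z 0.3017171335587224 deg 49.72064462053843
top 87 guard slope deg 50.79631378716965 z at hinge 0.13068086518332533
  bar 87 a -0.146874029938107 b -0.004632738951466343 z 0.3001170076120703 deg 49.524604721798426
ang_scene_1061.png
ang_scene_1126.png
ang_scene_1136.png
ang_top_1061.png
ang_top_1126.png
ang_top_1136.png
b1.png
b2.png
b3.png
b4.png
s1.png
s2.png
s3.png
s4.png
s5.png
s5o.png
s6.png
s7.png
s8.png
scene0.png
scenecrop.png
sw.png
top0.png
topcrop.png
```

View pics/ang_scene_1136.png

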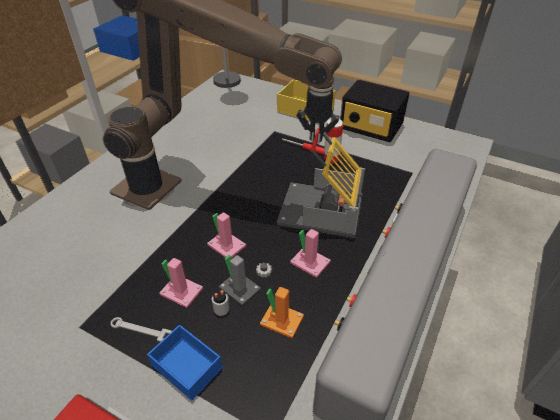

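```bash
python3 - <<'E'
from plant import ctrl
s=ctrl.get_state();print(s['time'],s['dq'].round(4),s['contact_force'].round(1),s['opening'])
print(ctrl.sign_off())
E
```

```text
11.4667 [ 0.0004 -0.0006 -0.0004 -0.0016  0.0003 -0.0027] [  8.4   0.7 -16.6] 0.13609750121447012
the job is handed in; nothing more can be done
None
```

I squeezed the grey switch's trigger fully for about half a second and let it spring right back. Then I lifted the guard by its red bar and handed in at 11.5 s, still holding it open at about 50°. The sign-off gives no verdict.

**Last checks**
- **Guard angle:** the bar position gave 49.5–49.7° from both cameras. The fitted slope of the guard frame gave 48.9–51.0°.
- **Steadiness:** joint speeds were near zero, and the bar was between the pads at an opening of about 12 mm (14 mm bar).
- **Trigger:** it looked back at rest in the picture after release. During the squeeze the opening was about 39.5 mm (41 mm expected).
- **Other things:** by eye, the bystanders look unmoved in the last scene picture. I did not measure their positions, and the starter was only glimpsed through the guard.

**What disagreed**
- **Finger height:** the cameras put the fingers about 35 mm higher than the reported TCP height. I went by the cameras for every height, and both grasps landed as planned.
- **Leftover load:** a force of about 19 N remained at the wrist while holding, more than the 3–5 N the guard needs. I think it is mostly a radial pull from a small error in following the arc.

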